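Clear a paint-mixing bench: tinters, hardener and gun part back to their places

ROBOT

A 6-joint arm with a two-finger parallel gripper is mounted at the origin on the work surface. World frame = base frame: x ahead of the robot, y to its left, z up, the work surface at z = 0. Lengths are in m, angles in rad, forces in N, time in s.
With the tool pointing down it reaches from about 0.325 to 0.85 m from the base axis. Payload 4.4 kg.
Tool frame: the origin (TCP) lies on the mounting face of the last link; the fingertips stand 199 mm ahead of it and the grasp point (between the pads) lies 180 mm ahead of it; z points along the fingers, y is the line along which they close (so a half turn about z gives the same grasp; the last joint's range is limited). The gripper opens to 94 mm and grips with 3 to 60 N. Pads are 16 mm wide; open, the fingers measure 119 mm over their backs; the gripper's body (75 mm by 177 mm) begins 78 mm behind the grasp point.
Start: joints at [1.058, 0.207, 1.542, -0, 1.393, -0.15], TCP at [0.204, 0.538, 0.405] pointing down, gripper open.
Joint ranges: [-2.73, 2.73], [-0.86, 2.22], [0.23, 2.46], [-1.11, 4.25], [0.08, 2.63], [-2.82, 2.82]. Speed limits (rad/s): [2.79, 2.79, 3.14, 3.14, 3.14, 3.14].

INTERFACE

Orientations are given as a unit quaternion [x, y, z, w].
In Python, from cell import r gives the robot as it stands.
- The arm moves only by the shell command python3 -m crank 'ROWS' [FORCE]. ROWS is JSON, a list that holds one entry, the list of rows, each a list of 7 numbers: the shift along the tool's x, y, z in m, then the turn, a rotation vector about the tool's x, y, z in rad, then the finger opening in m, from 0 to 0.094. In form: [[[dx, dy, dz, rx, ry, rz, claw], ...]]. A call has 1 to 10 rows; each row is the pose to reach, as a shift and turn from the pose commanded when the call began, along the tool's axes at that moment; what a row does not reach only later rows make up. A row lasts 1/12 s, in which the tool goes at most 41.7 mm and 7.16 degrees, less where a joint would pass 70% of its speed; a pose out of reach is approached as far as the arm can. A call with a gripper value outside its range is refused whole. The fingers move at their own pace and stop on an object; FORCE is the grip in N (left out, the last holds). Time passes only in rows, so rows that repeat a pose let the fingers close. It gives the time, the measured TCP pose, the force, the opening and the grip force at its end, in the units of the state.
- r.get_obs(): the state, without advancing time (a new reading comes with each control period).
- r.grab_frame(name): name is "side" or "top" or "wrist"; returns (picture, depth): 400x640x3 uint8, red, green, blue; 400x640 float32, m along the optical axis (not along the pixel's ray), 0 where there is no reading.
- r.camera_model(name): a dict with "mtx" (3x3 intrinsics, pixels), "cam_to_world" (4x4, takes a point from camera to world coordinates); the wrist camera has in their place "T_tool_cam" (4x4, takes a point from camera to tool coordinates, whose origin is the TCP and whose axes are the flange's). Camera axes: x right, y up, looking along -z (the intrinsics and any distortion apply to the point x, -y, -z); pixel columns grow to the right and rows downward; lengths in m; the calibration is good to about 2 mm. The wrist camera is an equidistant fisheye: a pixel r from the principal point sees the ray r / f radians off the axis. A picture is of the moment at which its call begins: read the wrist's pose just before it. camera_model takes no time and is no camera call.
- r.sign_off(): hands the job in; it is judged then, once.
The state is a dict: "clock": time; "q": joint angles; "dq": joint speeds; "joint_efforts": joint torques, N m; "tcp_pos": TCP position; "eef_rot": TCP orientation; "force": force on the tool from outside, world axes, zero at the start; "ft_torque": the same for the moment, N m; "width": finger opening in m; "grip_force": force on a finger pad.
Only numpy, scipy, OpenCV 4.12 (cv2) and the standard library are available. Lean on these libraries where they do the work, as an engineer would, in place of code of your own. Each camera call takes 0.05 s, during which the arm holds its last target. There are 200 camera calls.

TASK

The mix is done, so clear the bench: put the blue tinter tin back in the blue bin, the red tinter tin in the red bin, the loose hardener can in the black-and-yellow spill tray beside the one already there, and the bright metal spray-gun air cap, horns up, flat on the free foam of the steel gun-parts tray. Keep the tins and the hardener can upright all the way and leave them standing on the floor of their bins; do not push the empty mixing cup or the hardener can already in its tray out of place.

Things in the scene. Friction and masses are not known exactly. Their poses are not given: they have to be found in the camera images.
- tin_blue: Loose round tinter tin, white with a blue band and a blue disc on its steel lid; diameter 50, height 62 mm, about 0.15 kg. Stands upright on the bench. Origin: centre of its underside, z up.
- tin_red: Loose round tinter tin, white with a red band and a red disc on its steel lid; diameter 50, height 62 mm, about 0.15 kg. Stands upright on the bench. Origin: centre of its underside, z up.
- hardener: Loose oblong hardener can standing on the bench: bare metal with a yellow label, 48 mm (its x) by 32 mm (its y), 90 mm high, with a white round screw cap of 22 mm diameter on top, to 106 mm in all; about 0.16 kg. Origin: centre of its underside, z up.
- air_cap: Loose bright metal air cap of a spray gun with a dark centre, lying on the bench with its horns up: a knurled round disc of diameter 36 and height 14 mm with two horns (6 by 13 mm) at x = +-13.5 mm that rise to 24 mm; about 0.06 kg. Grip it across the round disc. Origin: centre of its flat underside, z up.
- bin_blue: Fixed blue open stacking bin with a blue colour swatch on its front, empty. 110 mm (x) by 140 mm (y) outside, walls 4 mm, floor 4 mm thick; front wall (-x side) 30 mm high, back wall (+x) 55 mm, side walls 30 mm in front and 55 mm behind. Origin: centre of its underside on the bench, z up.
- bin_red: Fixed red open stacking bin with a red colour swatch on its front, empty; same form and size as the blue one. Origin: centre of its underside on the bench, z up.
- tray_hardener: Fixed black spill tray with a yellow edge, 110 mm (x) by 140 mm (y) outside, 30 mm high, walls and floor 4 mm thick. A second hardener can already stands in its +y half; the -y half is free. Origin: centre of its underside on the bench, z up.
- tray_gun: Fixed steel gun-parts tray, 110 mm (x) by 140 mm (y) outside, walls 4 mm thick and 28 mm high, lined with flat dark grey foam (hard) whose top is 10 mm above the bench. Fixed small gun parts up to 24 mm high fill its +y side, from y = +25 mm on; the rest of the foam is free. Origin: centre of its underside on the bench, z up.
- hardener_stock: The hardener can that already stands in the spill tray and stays there; loose, same look and size as hardener. Origin: centre of its underside, z up.
- mixing_cup: Empty clear mixing cup with a blue paint stain inside, standing loose on the bench among the things to be sorted; 70 mm across the rim, 75 mm high. It stays where it is. Origin: centre of its underside, z up.

How it is judged:
By the outcome, as a careful person would: the job done as asked, in the order asked, and still so for the second after the job is handed in, with the robot touching nothing.
It also fails if it takes over 109 s, if anything falls off the work surface, if the arm or the gripper's body presses on something with over 40 N, if the wrist force passes 120 N, or if a joint passes its speed limit or range.

## Working session

There is one attempt and no reset: what is moved stays moved. The work goes in short steps, Python scripts to look and compute and a shell command to move; the robot and the scene stay as the last step left them, time stands still between calls to the robot, and variables do not carry over. Pictures are saved under pics/ and viewed, at most 14 in all, crops included, and the job is handed in when it is done.

```bash
mkdir -p pics; ls; python3 - <<'E'
from cell import r
import cv2,numpy as np
print(r.get_obs())
for n in("top","side"):
    p,d=r.grab_frame(n);m=r.camera_model(n);print(n,m)
    cv2.imwrite(f"pics/{n}0.png",p[:,:,::-1]);np.savez(f"{n}0.npz",p=p,d=d)
print(r.camera_model("wrist"))
E
```

```text
pics
{'clock': 0.0, 'q': array([ 1.05750419e+00,  2.07409390e-01,  1.54290467e+00, -7.06580168e-06,
        1.39349211e+00, -1.50502924e-01]), 'dq': array([-0.00034429,  0.00104412, -0.00076881,  0.00060824,  0.00013527,
       -0.00183782]), 'joint_efforts': array([ 1.33063935e-03, -3.70893610e+01, -2.81409377e+01,  6.98750094e-02,
        3.63009120e-02, -1.27527778e-04]), 'tcp_pos': array([0.2038979 , 0.53726161, 0.40351972]), 'eef_rot': array([ 1.80400747e-01,  9.83592571e-01, -1.04748883e-03, -3.57335738e-04]), 'force': array([-0.75049873,  0.88424352,  0.01416799]), 'ft_torque': array([0.00333353, 0.05015344, 0.05216417]), 'grip_force': 0.0, 'width': 0.0943377660613414}
top {'mtx': array([[372.78705897,   0.        , 311.44501846],
       [  0.        , 372.78705897, 210.07328906],
       [  0.        ,   0.        ,   1.        ]]), 'cam_to_world': array([[-0.01123838,  0.99797806, -0.06255789,  0.48028663],
       [-0.99993134, -0.01142394, -0.00260932,  0.02482029],
       [-0.0033187 ,  0.06252427,  0.99803793,  0.98367021],
       [ 0.        ,  0.        ,  0.        ,  1
[... 262 characters left out ...]
    [-0.61401543,  0.45183782, -0.64716894, -0.62760159],
       [-0.00432377,  0.8179961 ,  0.57520752,  0.60666987],
       [ 0.        ,  0.        ,  0.        ,  1.        ]])}
{'mtx': array([[309.70691629,   0.        , 318.44522906],
       [  0.        , 309.70691629, 199.49313973],
       [  0.        ,   0.        ,   1.        ]]), 'T_tool_cam': array([[-1.17634728e-03,  9.57738060e-01,  2.87639399e-01,
         8.45872124e-02],
       [ 9.99999306e-01,  1.10958870e-03,  3.95116693e-04,
        -1.73501208e-04],
       [ 5.92568681e-05,  2.87639664e-01, -9.57738701e-01,
         1.96531249e-02],
       [ 0.00000000e+00,  0.00000000e+00,  0.00000000e+00,
         1.00000000e+00]])}
```

View pics/top0.png

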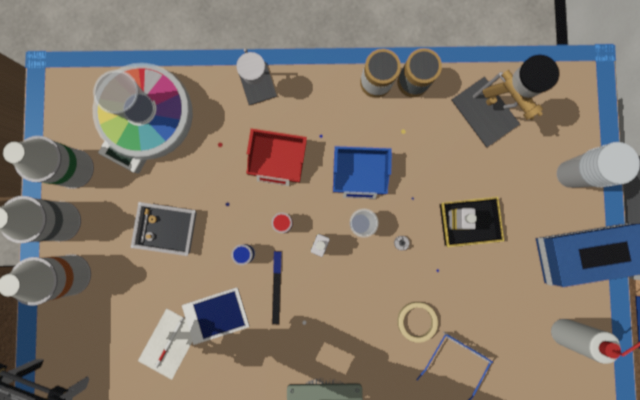

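View pics/side0.png

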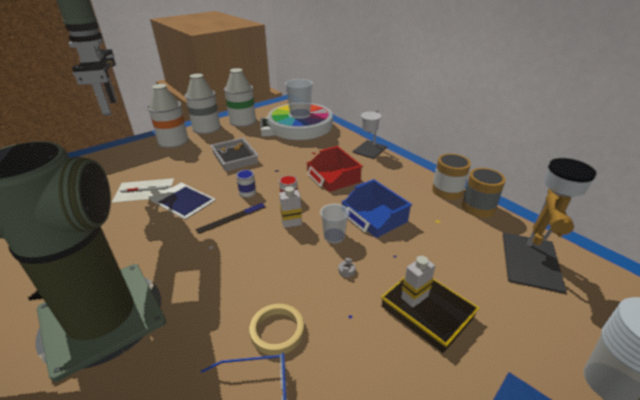

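```bash
cat > h.py <<'E'
import numpy as np,cv2
from scipy.spatial.transform import Rotation as R
from cell import r
def ray(n,uv,z,obs=None):
    "pixel -> world point on plane z"
    m=r.camera_model(n);K=m["mtx"];uv=np.atleast_2d(uv).astype(float)
    x=(uv[:,0]-K[0,2])/K[0,0];y=(uv[:,1]-K[1,2])/K[1,1]
    if n=="wrist":
        th=np.hypot(x,y);s=np.sinc(th/np.pi);d=np.c_[x*s/ s.clip(1e-9)*np.sinc(th/np.pi),-y*np.sinc(th/np.pi),-np.cos(th)]
        T=np.eye(4);T[:3,:3]=R.from_quat(obs["eef_rot"]).as_matrix();T[:3,3]=obs["tcp_pos"];T=T@m["T_tool_cam"]
    else:
        d=np.c_[x,-y,-np.ones(len(x))];T=m["cam_to_world"]
    d=d@T[:3,:3].T;o=T[:3,3]
    return (o+d*((z-o[2])/d[:,2])[:,None])
def goal(xy,yaw,z=None):
    "tool-frame shift (from measured pose) to put TCP over xy, and rz so that finger closing line lies along world angle yaw"
    o=r.get_obs();Rm=R.from_quat(o["eef_rot"]).as_matrix();p=o["tcp_pos"]
    t=np.array([*xy,p[2] if z is None else z]);
    a=np.arctan2(Rm[1,1],Rm[0,1]);dw=(yaw-a+np.pi/2)%np.pi-np.pi/2
    print("shift",np.round(Rm.T@(t-p),4),"rz",round(-dw,3),"tcp",np.round(p,4),"q6",round(o["q"][5],2),"t",round(o["clock"],2))
E
python3 - <<'E'
from h import *
f=np.load("top0.npz");p=f["p"];d=f["d"]
hsv=cv2.cvtColor(p,cv2.COLOR_RGB2HSV)
M={"blue":cv2.inRange(hsv,(100,120,60),(130,255,255)),"red":cv2.inRange(hsv,(0,170,90),(6,255,255))|cv2.inRange(hsv,(172,170,90),(180,255,255)),"white":cv2.inRange(hsv,(0,0,150),(180,60,255))}
for k,m in M.items():
    for c in cv2.findContours(m,cv2.RETR_EXTERNAL,cv2.CHAIN_APPROX_NONE)[0]:
        a=cv2.contourArea(c)
        if a<40 or a>6000:continue
        (u,v),s,an=cv2.minAreaRect(c)
        if not(120<u<520 and 120<v<280):continue
        z={True:.055,False:.062}[a>800]
        print(k,int(a),np.round((u,v)),np.round(s),round(an),np.round(ray("top",(u,v),z),3), d[int(v),int(u)])
c=cv2.resize(p[120:280,120:520],None,fx=2,fy=2,interpolation=cv2.INTER_CUBIC)
cv2.imwrite("pics/crop.png",c[:,:,::-1])
E
```

```text
blue 103 [277. 262.] [21.  6.] 90 [[0.41  0.113 0.062]] 0.9682504
blue 171 [241. 254.] [15. 14.] 90 [[0.431 0.202 0.062]] 0.91977173
blue 2346 [362. 170.] [56. 45.] 3 [[ 0.638 -0.101  0.055]] 0.9898958
blue 402 [165. 123.] [24. 23.] 45 [[0.761 0.394 0.062]] 0.9426158
red 144 [281. 222.] [13. 14.] 90 [[0.508 0.103 0.062]] 0.9208582
red 1962 [275. 155.] [56. 45.] 9 [[0.678 0.118 0.055]] 0.9884205
white 48 [238. 255.] [22. 15.] 69 [[0.428 0.208 0.062]] 0.9142212
white 231 [319. 245.] [14. 21.] 23 [[0.452 0.008 0.062]] 0.87271404
white 241 [468. 218.] [19. 14.] 90 [[ 0.513 -0.359  0.062]] 0.8721667
white 634 [363. 222.] [29. 28.] 90 [[ 0.506 -0.1    0.062]] 0.9077778
white 2605 [162. 228.] [59. 48.] 8 [[0.497 0.4   0.055]] 0.9734846
white 67 [134. 164.] [ 7. 14.] 27 [[0.659 0.471 0.062]] 0.95780474
```

View pics/crop.png

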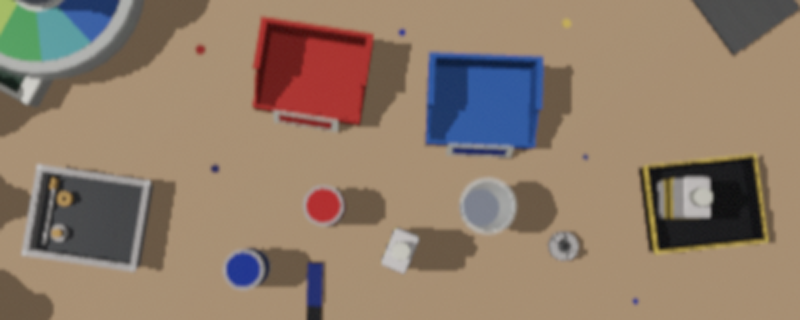

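```bash
python3 - <<'E'
from h import *
# corners order: back(+x) left(+y), back right, front right, front left
C={"blue":([(335,147),(391,148),(388,194),(334,193)],.055,.03),
"red":([(251.5,129.5),(306,138),(300.5,181.5),(247.5,174)],.055,.03),
"gun":([(139,203.5),(195,211),(187.5,254.5),(132,246.5)],.028,.028),
"spill":([(440.5,204),(498.5,197.5),(503,240.5),(447,246)],.03,.03)}
for k,(c,zb,zf) in C.items():
    P=np.r_[ray("top",c[:2],zb),ray("top",c[2:],zf)][:,:2]
    e1=P[0]-P[1];e2=P[3]-P[2];ym=e1+e2
    print(k,P.mean(0).round(4),"yaw",round(np.degrees(np.arctan2(-ym[0],ym[1])),1),"W",[round(np.linalg.norm(v),3) for v in(e1,e2,P[0]-P[3],P[1]-P[2])])
f=np.load("top0.npz");p=f["p"]
print("hard cap",ray("top",(320.5,245),.106).round(4),"aircap",ray("top",(402.3,242.5),.02).round(4),"cup",ray("top",(364,223),.075).round(4))
E
```

```text
blue [ 0.6382 -0.1025] yaw -1.7 W [np.float64(0.141), np.float64(0.139), np.float64(0.114), np.float64(0.114)]
red [0.6788 0.1154] yaw -9.2 W [np.float64(0.14), np.float64(0.138), np.float64(0.11), np.float64(0.108)]
gun [0.4964 0.4075] yaw -8.5 W [np.float64(0.146), np.float64(0.144), np.float64(0.111), np.float64(0.113)]
spill [ 0.505  -0.3831] yaw 5.4 W [np.float64(0.15), np.float64(0.143), np.float64(0.108), np.float64(0.11)]
hard cap [[0.453  0.0068 0.106 ]] aircap [[ 0.4544 -0.2056  0.02  ]] cup [[ 0.5042 -0.1005  0.075 ]]
```

```bash
python3 -c "
from h import *
goal((.4315,.202),np.radians(88),.36)"
```

```text
shift [-0.3318 -0.2326  0.044 ] rz -0.328 tcp [0.2039 0.5373 0.4036] q6 -0.15 t 0.1
```

```bash
python3 -m crank '[[[-0.332,-0.233,0.044,0,0,-0.328,0.094],[-0.332,-0.233,0.044,0,0,-0.328,0.094],[-0.332,-0.233,0.044,0,0,-0.328,0.094],[-0.332,-0.233,0.044,0,0,-0.328,0.094],[-0.332,-0.233,0.044,0,0,-0.328,0.094],[-0.332,-0.233,0.044,0,0,-0.328,0.094],[-0.332,-0.233,0.044,0,0,-0.328,0.094],[-0.332,-0.233,0.044,0,0,-0.328,0.094],[-0.332,-0.233,0.044,0,0,-0.328,0.094],[-0.332,-0.233,0.044,0,0,-0.328,0.094]]]' 20
cat > look.py <<'E'
from h import *
import sys
def look(name,zoom=None):
    o=r.get_obs();p,d=r.grab_frame("wrist")
    cv2.imwrite(f"pics/{name}.png",p[:,:,::-1]);np.savez(name+".npz",p=p,d=d,**{k:o[k] for k in("tcp_pos","eef_rot")})
    return p,d,o
def blobs(p,o,lo,hi,z,amin=150,box=None):
    hsv=cv2.cvtColor(p,cv2.COLOR_RGB2HSV);m=cv2.inRange(hsv,lo,hi)
    for c in cv2.findContours(m,cv2.RETR_EXTERNAL,cv2.CHAIN_APPROX_NONE)[0]:
        if cv2.contourArea(c)<amin:continue
        w=ray("wrist",c[:,0,:],z,o)[:,:2].astype(np.float32)
        ce,rad=cv2.minEnclosingCircle((w*1000).astype(np.float32))
        rc=cv2.minAreaRect((w*1000).astype(np.float32))
        print(int(cv2.contourArea(c)),"px",c[:,0].mean(0).round(),"circ",np.round(ce,1),round(rad,1),"rect",np.round(rc[0],1),np.round(rc[1],1),round(rc[2],1))
E
python3 - <<'E'
from look import *
p,d,o=look("w1");print(o["tcp_pos"],o["clock"])
blobs(p,o,(100,120,60),(130,255,255),.062)
goal((.4315,.202),np.radians(88),.36)
E
```

```text
clock: 0.93
tcp_pos: [0.4324, 0.1997, 0.3602]
eef_rot: [0.018, 1.0, -0.0, -0.0]
force: [0.1, 0.3, 0.0]
width: 0.0939
grip_force: 0.0
[0.43238073 0.19973015 0.36016006] 0.9333
205 px [610. 281.] circ [586.8 664.6] 30.7 rect [587.2 665.3] [53. 37.] 65.3
163 px [631. 201.] circ [450.6 665.4] 23.6 rect [450.6 665.6] [43.3 26. ] 77.1
1154 px [316. 200.] circ [432.  197.4] 20.7 rect [432.6 197.2] [35.9 38.4] 87.9
528 px [243. 166.] circ [396.7 130.7] 23.1 rect [396.5 130.5] [12.6 45.8] 88.2
216 px [638.  75.] circ [264.1 656.2] 65.0 rect [263.8 650.9] [ 16.8 129.9] 86.0
7244 px [373.  46.] circ [288.1 255.4] 56.8 rect [288.  255.5] [75.7 87.1] 17.1
shift [ 0.0042  0.0064 -0.0004] rz -0.005 tcp [0.4354 0.1955 0.3596] q6 -1.29 t 0.98
```

View pics/w1.png

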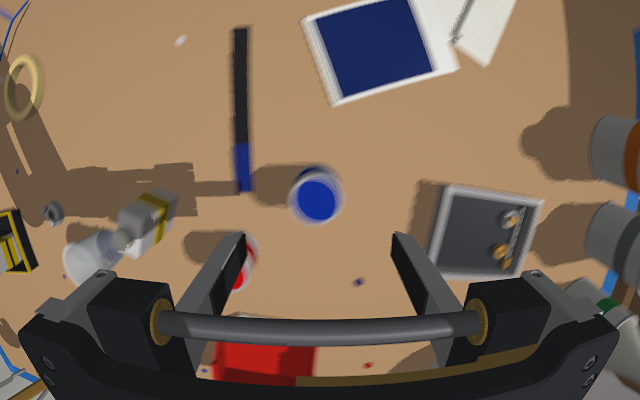

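```bash
python3 -m crank '[[[0,0,0,0,0,0,0.094],[0,0,0,0,0,0,0.094],[0,0,0,0,0,0,0.094]]]' 20
python3 - <<'E'
from look import *
p,d,o=look("w2");print(o["tcp_pos"],o["clock"])
blobs(p,o,(100,120,60),(130,255,255),.062,800)
goal((.4315,.202),np.radians(88),.22)
E
```

```text
clock: 1.23
tcp_pos: [0.4312, 0.2026, 0.3604]
eef_rot: [0.017, 1.0, 0.0, -0.0]
force: [0.6, -0.3, -0.8]
width: 0.0936
grip_force: 0.0
[0.43118816 0.20260312 0.360438  ] 1.2333
1453 px [317. 199.] circ [429.8 201.1] 21.2 rect [429.9 201.2] [41.5 41.2] 88.0
7912 px [374.  45.] circ [285.3 259.1] 60.0 rect [285.5 259.3] [77.7 94.1] 17.0
shift [-0.0006 -0.001   0.1406] rz 0.002 tcp [0.431  0.2029 0.3606] q6 -1.28 t 1.28
```

```bash
python3 -m crank '[[[0.001,-0.001,0.04,0,0,0,0.094],[0.001,-0.001,0.08,0,0,0,0.094],[0.001,-0.001,0.12,0,0,0,0.08],[0.001,-0.001,0.139,0,0,0,0.08],[0.001,-0.001,0.139,0,0,0,0.08],[0.001,-0.001,0.139,0,0,0,0.04],[0.001,-0.001,0.139,0,0,0,0.04],[0.001,-0.001,0.139,0,0,0,0.04],[0.001,-0.001,0.139,0,0,0,0.04],[0.001,-0.001,0.139,0,0,0,0.04]]]' 20
```

```text
clock: 2.12
tcp_pos: [0.4315, 0.2012, 0.2233]
eef_rot: [0.017, 1.0, 0.0, 0.002]
force: [0.4, -2.7, 1.3]
width: 0.0498
grip_force: 1.1
```

```bash
python3 -m crank '[[[0,0,0,0,0,0,0.04],[0,0,0,0,0,0,0.04],[0,0,0,0,0,0,0.04],[0,0,-0.02,0,0,0,0.04],[0,0,-0.05,0,0,0,0.04],[0,0,-0.08,0,0,0,0.04],[0,0,-0.115,0,0,0,0.04],[0,0,-0.115,0,0,0,0.04]]]' 25
python3 -c "
from h import *
goal((.638,-.1025),np.radians(88.3))"
```

```text
clock: 2.78
tcp_pos: [0.4332, 0.2016, 0.3437]
eef_rot: [0.017, 1.0, 0.002, 0.007]
force: [1.1, 0.6, -0.9]
width: 0.0494
grip_force: 25.0
shift [-0.2153 -0.2967  0.0016] rz -0.005 tcp [0.4332 0.2016 0.3437] q6 -1.28 t 2.78
```

```bash
python3 -m crank '[[[-0.012,-0.017,0,0,0,0,0.04],[-0.035,-0.05,0,0,0,0,0.04],[-0.06,-0.083,0,0,0,0,0.04],[-0.084,-0.117,0,0,0,0,0.04],[-0.108,-0.15,0,0,0,0,0.04],[-0.132,-0.183,0,0,0,0,0.04],[-0.156,-0.217,0,0,0,0,0.04],[-0.18,-0.25,0,0,0,0,0.04],[-0.2,-0.28,0,0,0,0,0.04],[-0.214,-0.297,0,0,0,0,0.04]]]'
python3 -m crank '[[[0,0,0,0,0,0,0.04],[0,0,0,0,0,0,0.04],[0,0,0,0,0,0,0.04]]]'
python3 - <<'E'
from look import *
p,d,o=look("w3");goal((.638,-.1025),np.radians(88.3))
E
```

```text
clock: 3.62
tcp_pos: [0.6351, -0.1072, 0.3352]
eef_rot: [0.019, 1.0, -0.001, -0.0]
force: [0.5, 0.3, -1.4]
width: 0.0496
grip_force: 25.0
clock: 3.87
tcp_pos: [0.6335, -0.1029, 0.3352]
eef_rot: [0.017, 1.0, 0.001, -0.001]
force: [0.0, -0.2, -2.3]
width: 0.0498
grip_force: 25.0
shift [-0.0045 -0.     -0.    ] rz -0.004 tcp [ 0.6335 -0.1023  0.3355] q6 -1.83 t 3.92
```

View pics/w3.png

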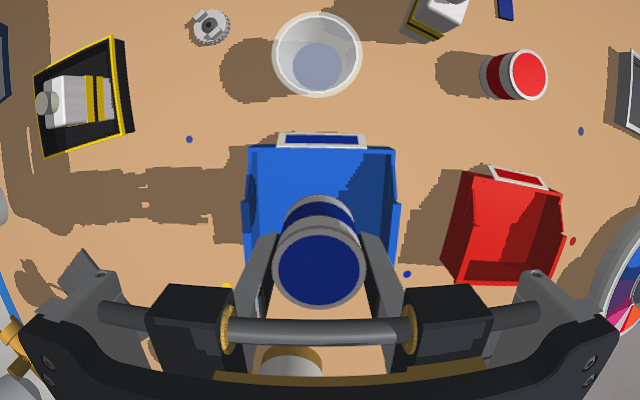

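```bash
python3 - <<'E'
from look import *
f=np.load("w3.npz");o={k:f[k] for k in("tcp_pos","eef_rot")}
print("blue front",ray("wrist",[(248,149),(396,150)],.03,o).round(4))
print("red front ",ray("wrist",[(463,172),(560,192)],.03,o).round(4))
print("red back ",ray("wrist",[(441,281),(550,283)],.055,o).round(4))
print("spill",ray("wrist",[(36,74),(114,37),(125,133),(50,156)],.03,o).round(4))
print("redlid",ray("wrist",[(529,75)],.062,o).round(4),"cup",ray("wrist",[(317,52)],.075,o).round(4))
E
```

```text
blue front [[ 0.5818 -0.1671  0.03  ]
 [ 0.5877 -0.0276  0.03  ]]
red front  [[0.6101 0.0448 0.03  ]
 [0.635  0.1901 0.03  ]]
red back  [[0.7193 0.0217 0.055 ]
 [0.7463 0.1843 0.055 ]]
spill [[ 0.4562 -0.4519  0.03  ]
 [ 0.4462 -0.3129  0.03  ]
 [ 0.5534 -0.3035  0.03  ]
 [ 0.565  -0.4354  0.03  ]]
redlid [[0.5085 0.1016 0.062 ]] cup [[ 0.5033 -0.0991  0.075 ]]
```

```bash
python3 -m crank '[[[-0.0065,0.001,0.01,0,0,0,0.04],[-0.0065,0.001,0.03,0,0,0,0.04],[-0.0065,0.001,0.055,0,0,0,0.04],[-0.0065,0.001,0.08,0,0,0,0.04],[-0.0065,0.001,0.1,0,0,0,0.04],[-0.0065,0.001,0.106,0,0,0,0.04],[-0.0065,0.001,0.107,0,0,0,0.04],[-0.0065,0.001,0.107,0,0,0,0.04],[-0.0065,0.001,0.107,0,0,0,0.04]]]'
```

```text
clock: 4.67
tcp_pos: [0.6412, -0.102, 0.2303]
eef_rot: [0.017, 1.0, -0.0, 0.001]
force: [-0.5, -0.3, -1.1]
width: 0.05
grip_force: 25.0
```

```bash
python3 -m crank '[[[0,0,0.001,0,0,0,0.04],[0,0,0.001,0,0,0,0.04],[0,0,0.001,0,0,0,0.04],[0,0,0.001,0,0,0,0.04]]]'
```

```text
clock: 5.0
tcp_pos: [0.6409, -0.1026, 0.229]
eef_rot: [0.017, 1.0, -0.0, 0.0]
force: [-0.4, 0.1, -1.0]
width: 0.0495
grip_force: 25.0
```

```bash
python3 -m crank '[[[0,0,0.001,0,0,0,0.04],[0,0,0.002,0,0,0,0.04],[0,0,0.002,0,0,0,0.04],[0,0,0.002,0,0,0,0.04]]]'
```

```text
clock: 5.33
tcp_pos: [0.641, -0.1027, 0.2271]
eef_rot: [0.017, 1.0, -0.0, 0.0]
force: [-1.2, 0.1, 1.0]
width: 0.0498
grip_force: 25.0
```

```bash
python3 -m crank '[[[0,0,0,0,0,0,0.055],[0,0,0,0,0,0,0.065],[0,0,0,0,0,0,0.07],[0,0,0,0,0,0,0.07],[0,0,-0.02,0,0,0,0.07],[0,0,-0.055,0,0,0,0.07],[0,0,-0.095,0,0,0,0.07],[0,0,-0.13,0,0,0,0.08],[0,0,-0.13,0,0,0,0.094]]]'
python3 -c "
from h import *
goal((.5085,.102),np.radians(80.8),.345)"
```

```text
clock: 6.08
tcp_pos: [0.6434, -0.1032, 0.3667]
eef_rot: [0.017, 1.0, -0.002, 0.008]
force: [0.9, 0.9, 1.1]
width: 0.0797
grip_force: 0.0
shift [0.1422 0.2005 0.0185] rz 0.126 tcp [ 0.6434 -0.1032  0.3667] q6 -1.83 t 6.08
```

```bash
python3 -m crank '[[[0.024,0.034,0,0,0,0.126,0.094],[0.048,0.068,0,0,0,0.126,0.094],[0.071,0.102,0,0,0,0.126,0.094],[0.095,0.136,0,0,0,0.126,0.094],[0.119,0.17,0.01,0,0,0.126,0.094],[0.134,0.192,0.012,0,0,0.126,0.094],[0.14,0.2,0.012,0,0,0.126,0.094],[0.14,0.2,0.012,0,0,0.126,0.094],[0.14,0.2,0.012,0,0,0.126,0.094],[0.14,0.2,0.012,0,0,0.126,0.094]]]'
python3 - <<'E'
from look import *
p,d,o=look("w4");print(o["tcp_pos"])
blobs(p,o,(0,170,90),(6,255,255),.062,500)
blobs(p,o,(172,170,90),(180,255,255),.062,500)
goal((.5085,.102),np.radians(80.8),.222)
E
```

```text
clock: 6.92
tcp_pos: [0.509, 0.1012, 0.3452]
eef_rot: [0.081, 0.997, -0.0, 0.001]
force: [0.3, -0.1, 0.5]
width: 0.0937
grip_force: 0.0
[0.50898434 0.10119646 0.34521886]
533 px [353. 365.] circ [706.5 112. ] 74.2 rect [706.5 112.1] [141.  48.] 80.3
3003 px [349. 303.] circ [622.  116.1] 59.1 rect [621.6 116.4] [113.3  40.3] 80.0
545 px [356. 278.] circ [590.9 126.7] 29.9 rect [590.8 126.8] [59.1 12. ] 79.2
1544 px [318. 203.] circ [507.5 101.7] 21.2 rect [507.4 101.7] [41.2 40.2] 80.7
shift [0.0009 0.0009 0.1231] rz -0.002 tcp [0.509  0.101  0.3451] q6 -1.38 t 6.97
```

View pics/w4.png

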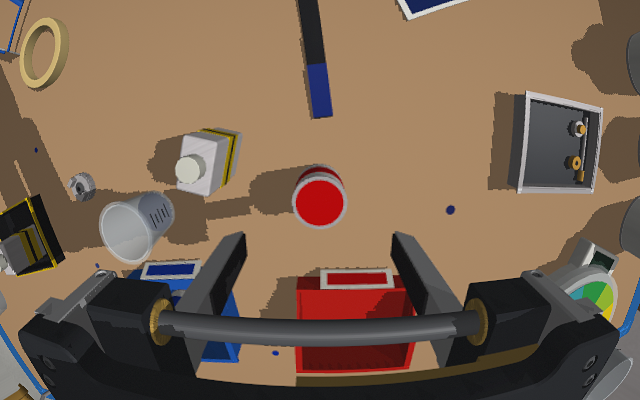

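```bash
python3 -m crank '[[[0.001,0.001,0.04,0,0,0,0.094],[0.001,0.001,0.08,0,0,0,0.085],[0.001,0.001,0.112,0,0,0,0.08],[0.001,0.001,0.122,0,0,0,0.06],[0.001,0.001,0.122,0,0,0,0.04],[0.001,0.001,0.122,0,0,0,0.04],[0.001,0.001,0.122,0,0,0,0.04],[0.001,0.001,0.122,0,0,0,0.04],[0.001,0.001,0.122,0,0,0,0.04],[0.001,0.001,0.122,0,0,0,0.04]]]' 25
python3 -m crank '[[[0,0,0,0,0,0,0.04],[0,0,0,0,0,0,0.04],[0,0,-0.02,0,0,0,0.04],[0,0,-0.05,0,0,0,0.04],[0,0,-0.08,0,0,0,0.04],[0,0,-0.11,0,0,0,0.04],[0,0,-0.11,0,0,0,0.04],[0,0,-0.11,0,0,0,0.04],[0,0,-0.11,0,0,0,0.04]]]'
python3 -c "
from h import *
goal((.678,.114),np.radians(80.6))"
```

```text
clock: 7.8
tcp_pos: [0.5086, 0.1032, 0.2251]
eef_rot: [0.08, 0.997, -0.0, 0.003]
force: [0.7, -1.1, 5.9]
width: 0.0495
grip_force: 25.0
clock: 8.55
tcp_pos: [0.5062, 0.1034, 0.3316]
eef_rot: [0.08, 0.997, -0.0, -0.001]
force: [-0.4, 0.1, -2.4]
width: 0.0493
grip_force: 25.0
shift [-0.1679  0.0379 -0.0003] rz 0.003 tcp [0.5062 0.1034 0.3316] q6 -1.38 t 8.55
```

```bash
python3 -m crank '[[[-0.02,0.005,0,0,0,0,0.04],[-0.05,0.012,0,0,0,0,0.04],[-0.085,0.02,0,0,0,0,0.04],[-0.12,0.028,0,0,0,0,0.04],[-0.15,0.035,0,0,0,0,0.04],[-0.168,0.038,0,0,0,0,0.04],[-0.168,0.038,0,0,0,0,0.04],[-0.168,0.038,0,0,0,0,0.04],[-0.168,0.038,0,0,0,0,0.04]]]'
python3 - <<'E'
from look import *
p,d,o=look("w5");goal((.678,.114),np.radians(80.6),.2275)
E
```

```text
clock: 9.3
tcp_pos: [0.6775, 0.114, 0.3299]
eef_rot: [0.08, 0.997, -0.0, -0.003]
force: [0.1, -0.7, -1.7]
width: 0.0496
grip_force: 25.0
shift [-1.000e-03  1.000e-04  1.032e-01] rz 0.003 tcp [0.6774 0.1141 0.3307] q6 -1.37 t 9.35
```

View pics/w5.png

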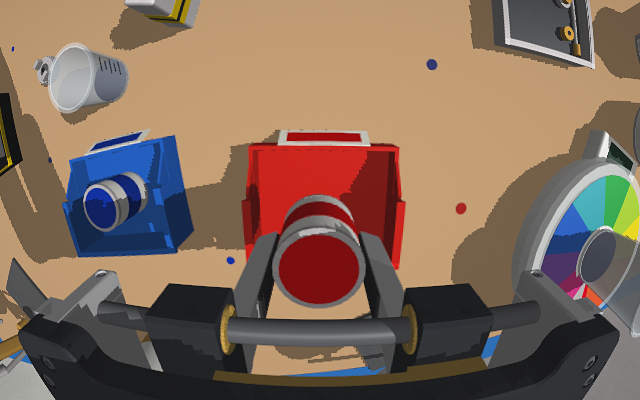

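```bash
python3 -m crank '[[[-0.001,0,0.01,0,0,0,0.04],[-0.001,0,0.03,0,0,0,0.04],[-0.001,0,0.055,0,0,0,0.04],[-0.001,0,0.08,0,0,0,0.04],[-0.001,0,0.095,0,0,0,0.04],[-0.001,0,0.102,0,0,0,0.04],[-0.001,0,0.102,0,0,0,0.04],[-0.001,0,0.102,0,0,0,0.04],[-0.001,0,0.102,0,0,0,0.04],[-0.001,0,0.102,0,0,0,0.04]]]'
```

```text
clock: 10.18
tcp_pos: [0.6802, 0.1139, 0.2315]
eef_rot: [0.08, 0.997, 0.0, 0.001]
force: [0.0, 0.1, -1.7]
width: 0.0497
grip_force: 25.0
```

```bash
python3 -m crank '[[[0,0,0.001,0,0,0,0.04],[0,0,0.002,0,0,0,0.04],[0,0,0.003,0,0,0,0.04],[0,0,0.003,0,0,0,0.04],[0,0,0.003,0,0,0,0.04]]]'
```

```text
clock: 10.6
tcp_pos: [0.6802, 0.1138, 0.2288]
eef_rot: [0.08, 0.997, 0.0, 0.0]
force: [-1.6, 0.1, 4.2]
width: 0.0498
grip_force: 25.0
```

```bash
python3 -m crank '[[[0,0,0,0,0,0,0.055],[0,0,0,0,0,0,0.065],[0,0,0,0,0,0,0.07],[0,0,0,0,0,0,0.07],[0,0,-0.02,0,0,0,0.07],[0,0,-0.055,0,0,0,0.07],[0,0,-0.095,0,0,0,0.07],[0,0,-0.135,0,0,0,0.08],[0,0,-0.175,0,0,0,0.094],[0,0,-0.175,0,0,0,0.094]]]'
python3 - <<'E'
from h import *
f=np.load("w4.npz");o={k:f[k] for k in("tcp_pos","eef_rot")}
P=ray("wrist",[(178,185),(190,132),(228,141),(222,192)],.09,o);print(P.round(4),"cap",ray("wrist",(188,169),.106,o).round(4))
goal((.453,.007),np.radians(80.6),.40)
E
```

```text
clock: 11.43
tcp_pos: [0.682, 0.114, 0.4144]
eef_rot: [0.08, 0.997, 0.001, 0.009]
force: [0.8, -0.2, 2.5]
width: 0.0865
grip_force: 0.0
[[ 0.464  -0.0115  0.09  ]
 [ 0.4233  0.0107  0.09  ]
 [ 0.4372  0.0411  0.09  ]
 [ 0.4767  0.0266  0.09  ]] cap [[0.4507 0.0093 0.106 ]]
shift [ 0.2092 -0.1423  0.01  ] rz 0.003 tcp [0.682  0.114  0.4144] q6 -1.37 t 11.43
```

```bash
python3 -m crank '[[[0.034,-0.023,0,0,0,0.11,0.094],[0.067,-0.046,0,0,0,0.22,0.094],[0.1,-0.07,0,0,0,0.33,0.094],[0.134,-0.093,0,0,0,0.44,0.094],[0.168,-0.116,0,0,0,0.56,0.094],[0.195,-0.135,0,0,0,0.68,0.094],[0.207,-0.143,0,0,0,0.8,0.094],[0.207,-0.143,0,0,0,0.92,0.094],[0.207,-0.143,0,0,0,1.04,0.094],[0.207,-0.143,0,0,0,1.16,0.094]]]'
python3 -m crank '[[[0,0,0,0,0,0.12,0.094],[0,0,0,0,0,0.24,0.094],[0,0,0,0,0,0.36,0.094],[0,0,0,0,0,0.48,0.094],[0,0,0,0,0,0.6,0.094],[0,0,0,0,0,0.67,0.094],[0,0,0,0,0,0.67,0.094],[0,0,0,0,0,0.67,0.094],[0,0,0,0,0,0.67,0.094]]]'
python3 - <<'E'
from look import *
p,d,o=look("w6");goal((.452,.008),np.radians(-24),.40)
E
```

```text
clock: 12.27
tcp_pos: [0.4522, 0.0056, 0.4026]
eef_rot: [0.616, 0.788, 0.0, 0.0]
force: [-0.0, -0.2, 0.6]
width: 0.0939
grip_force: 0.0
clock: 13.02
tcp_pos: [0.4527, 0.0058, 0.4025]
eef_rot: [0.839, 0.545, -0.0, -0.0]
force: [1.2, 0.7, 0.8]
width: 0.094
grip_force: 0.0
shift [ 0.0017 -0.0015  0.0026] rz 0.0 tcp [0.4527 0.0058 0.4026] q6 0.24 t 13.07
```

View pics/w6.png

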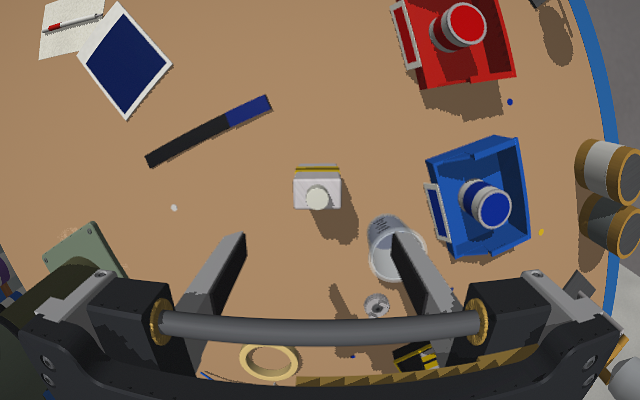

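```bash
python3 - <<'E'
from h import *
f=np.load("w6.npz");o={k:f[k] for k in("tcp_pos","eef_rot")}
P=ray("wrist",[(294,180),(340,179),(341,208),(293,209)],.09,o);print(P.round(4),P.mean(0).round(4),"cap",ray("wrist",(317.5,197),.106,o).round(4))
goal(P.mean(0)[:2],np.radians(-24),.232)
E
```

```text
[[ 0.437   0.0302  0.09  ]
 [ 0.4782  0.0128  0.09  ]
 [ 0.4676 -0.0149  0.09  ]
 [ 0.4234  0.0037  0.09  ]] [0.4516 0.008  0.09  ] cap [[0.4528 0.0094 0.106 ]]
shift [ 0.0015 -0.0019  0.1706] rz 0.0 tcp [0.4527 0.0058 0.4026] q6 0.24 t 13.07
```

```bash
python3 -m crank '[[[0.002,-0.002,0.04,0,0,-0.018,0.094],[0.002,-0.002,0.08,0,0,-0.018,0.094],[0.002,-0.002,0.12,0,0,-0.018,0.085],[0.002,-0.002,0.155,0,0,-0.018,0.08],[0.002,-0.002,0.17,0,0,-0.018,0.075],[0.002,-0.002,0.17,0,0,-0.018,0.075],[0.002,-0.002,0.17,0,0,-0.018,0.06],[0.002,-0.002,0.17,0,0,-0.018,0.04],[0.002,-0.002,0.17,0,0,-0.018,0.04],[0.002,-0.002,0.17,0,0,-0.018,0.04]]]' 25
python3 -m crank '[[[0,0,0,0,0,0,0.04],[0,0,0,0,0,0,0.04],[0,0,0,0,0,0,0.04],[0,0,0,0,0,0,0.04]]]'
```

```text
clock: 13.9
tcp_pos: [0.4528, 0.0083, 0.2345]
eef_rot: [0.834, 0.552, 0.002, 0.001]
force: [0.7, 1.1, -0.4]
width: 0.0517
grip_force: 0.0
clock: 14.23
tcp_pos: [0.4525, 0.0084, 0.2343]
eef_rot: [0.834, 0.552, 0.001, 0.001]
force: [-1.1, 0.2, 6.3]
width: 0.0476
grip_force: 25.0
```

```bash
python3 -m crank '[[[0,0,-0.015,0,0,0,0.04],[0,0,-0.045,0,0,0,0.04],[0,0,-0.08,0,0,0,0.04],[0,0,-0.115,0,0,0,0.04],[0,0,-0.135,0,0,0,0.04],[0,0,-0.135,0,0,0,0.04],[0,0,-0.135,0,0,0,0.04]]]'
python3 -c "
from h import *
goal((.509,-.419),np.radians(5.4))"
```

```text
clock: 14.82
tcp_pos: [0.4518, 0.0084, 0.3686]
eef_rot: [0.834, 0.552, 0.001, 0.001]
force: [-0.0, -0.2, -1.9]
width: 0.0483
grip_force: 25.0
shift [-0.371   0.2198  0.0004] rz -0.496 tcp [0.4518 0.0084 0.3686] q6 0.23 t 14.82
```

```bash
python3 -m crank '[[[-0.013,0.008,0,0,0,-0.04,0.04],[-0.04,0.024,0,0,0,-0.1,0.04],[-0.073,0.043,0,0,0,-0.16,0.04],[-0.108,0.064,0,0,0,-0.22,0.04],[-0.143,0.085,0,0,0,-0.28,0.04],[-0.178,0.105,0,0,0,-0.34,0.04],[-0.213,0.126,0,0,0,-0.4,0.04],[-0.247,0.146,0,0,0,-0.46,0.04],[-0.28,0.166,0,0,0,-0.496,0.04],[-0.31,0.184,0,0,0,-0.496,0.04]]]'
python3 -m crank '[[[0,0,0,0,0,0,0.04],[0,0,0,0,0,0,0.04],[0,0,0,0,0,0,0.04]]]'
python3 - <<'E'
from look import *
p,d,o=look("w7");goal((.509,-.419),np.radians(5.4))
E
```

```text
clock: 15.65
tcp_pos: [0.4988, -0.3507, 0.3638]
eef_rot: [0.673, 0.74, -0.0, -0.003]
force: [0.6, 0.5, -1.0]
width: 0.0475
grip_force: 25.0
clock: 15.9
tcp_pos: [0.499, -0.3481, 0.3646]
eef_rot: [0.673, 0.739, 0.0, -0.003]
force: [0.7, 0.2, -2.0]
width: 0.0482
grip_force: 25.0
shift [-0.072   0.003  -0.0003] rz 0.0 tcp [ 0.4992 -0.3476  0.3653] q6 -0.85 t 15.95
```

View pics/w7.png

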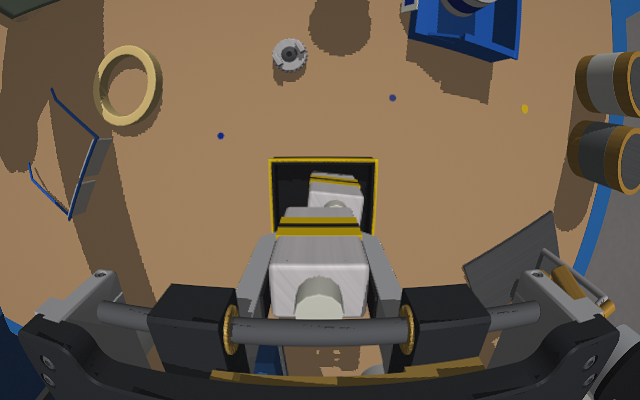

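```bash
python3 - <<'E'
from h import *
f=np.load("w7.npz");o={k:f[k] for k in("tcp_pos","eef_rot")}
P=ray("wrist",[(271,159),(376,159)],.03,o);print(P.round(4))
a=np.arctan2(P[1,1]-P[0,1],P[1,0]-P[0,0]);yv=np.array([-np.sin(a),np.cos(a)]);print("yaw",np.degrees(a),"centre",P.mean(0)[:2]-.07*yv,"len",np.linalg.norm(P[1]-P[0]))
cv2.imwrite("pics/c7.png",cv2.resize(f["p"][145:245,255:395],None,fx=5,fy=5,interpolation=cv2.INTER_CUBIC)[:,:,::-1])
E
```

```text
[[ 0.4452 -0.318   0.03  ]
 [ 0.5536 -0.3078  0.03  ]]
yaw 5.3972155936694275 centre [ 0.50596957 -0.38259667] len 0.10893921483036156
```

View pics/c7.png

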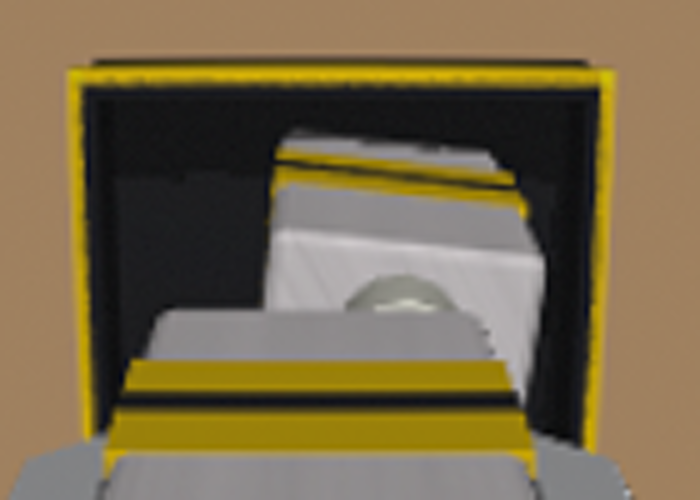

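```bash
python3 - <<'E'
from h import *
f=np.load("w7.npz");o={k:f[k] for k in("tcp_pos","eef_rot")}
P=ray("wrist",[(310.6,190.6),(363.6,196.6)],.094,o)[:,:2];e=P[1]-P[0];L=np.linalg.norm(e);e/=L
n=np.array([e[1],-e[0]]);c=P.mean(0)+16*.001*n
t=np.radians(5.4);Rt=np.array([[np.cos(t),np.sin(t)],[-np.sin(t),np.cos(t)]]);T=np.array([.506,-.3826])
K=np.array([[s*.024*e+u*.016*n+c] for s in(-1,1) for u in(-1,1)])[:,0]
print("len",L,"stock c",c,"local",Rt@(c-T),"corners local",((K-T)@Rt.T).round(4))
tg=T+Rt.T@np.array([0,-.041]);print(tg);goal(tg,t)
E
```

```text
len 0.045234208009517114 stock c [ 0.51154415 -0.34757808] local [0.0088154  0.03434474] corners local [[-0.0132  0.053 ]
 [-0.0169  0.0213]
 [ 0.0345  0.0474]
 [ 0.0308  0.0157]]
[ 0.50985844 -0.42341804]
shift [-0.0765  0.0034 -0.0003] rz 0.0 tcp [ 0.4992 -0.3476  0.3653] q6 -0.85 t 15.95
```

```bash
python3 -m crank '[[[-0.02,0.001,0,0,0,0,0.04],[-0.045,0.002,0,0,0,0,0.04],[-0.065,0.003,0,0,0,0,0.04],[-0.073,0.003,0,0,0,0,0.04],[-0.073,0.003,0,0,0,0,0.04],[-0.073,0.003,0.01,0,0,0,0.04],[-0.073,0.003,0.03,0,0,0,0.04],[-0.073,0.003,0.055,0,0,0,0.04],[-0.073,0.003,0.075,0,0,0,0.04],[-0.073,0.003,0.085,0,0,0,0.04]]]'
python3 -m crank '[[[0,0,0,0,0,0,0.04],[0,0,0,0,0,0,0.04]]]'
python3 - <<'E'
from look import *
p,d,o=look("w8");goal((.5096,-.4204),np.radians(5.4),.2383)
E
```

```text
clock: 16.78
tcp_pos: [0.5087, -0.4182, 0.2784]
eef_rot: [0.673, 0.74, 0.001, -0.004]
force: [-0.1, 1.1, -2.4]
width: 0.0477
grip_force: 25.0
clock: 16.95
tcp_pos: [0.5096, -0.4201, 0.2821]
eef_rot: [0.673, 0.74, 0.0, -0.001]
force: [-0.9, -0.4, -1.7]
width: 0.0478
grip_force: 25.0
shift [ 0.0005 -0.0004  0.0452] rz 0.0 tcp [ 0.51   -0.4208  0.2835] q6 -0.92 t 17.0
```

View pics/w8.png

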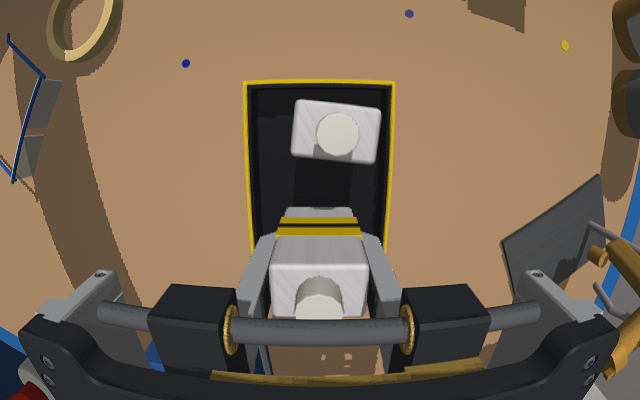

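Clear of the stock can (top centred about (337,133)) and of the tray walls; lowering.

```bash
python3 -m crank '[[[0,0,0.01,0,0,0,0.04],[0,0,0.025,0,0,0,0.04],[0,0,0.037,0,0,0,0.04],[0,0,0.042,0,0,0,0.04],[0,0,0.042,0,0,0,0.04],[0,0,0.042,0,0,0,0.04],[0,0,0.042,0,0,0,0.04]]]'
```

```text
clock: 17.58
tcp_pos: [0.5098, -0.4215, 0.2414]
eef_rot: [0.673, 0.74, -0.0, 0.001]
force: [-0.2, 0.0, -1.7]
width: 0.0479
grip_force: 25.0
```

```bash
python3 -m crank '[[[0,0,0.001,0,0,0,0.04],[0,0,0.002,0,0,0,0.04],[0,0,0.003,0,0,0,0.04],[0,0,0.003,0,0,0,0.04],[0,0,0.003,0,0,0,0.04]]]'
```

```text
clock: 18.0
tcp_pos: [0.5098, -0.4215, 0.2383]
eef_rot: [0.673, 0.74, -0.0, 0.001]
force: [0.0, 0.8, 1.3]
width: 0.0477
grip_force: 25.0
```

```bash
python3 -m crank '[[[0,0,0,0,0,0,0.055],[0,0,0,0,0,0,0.06],[0,0,0,0,0,0,0.062],[0,0,0,0,0,0,0.062],[0,0,-0.015,0,0,0,0.062],[0,0,-0.045,0,0,0,0.062],[0,0,-0.08,0,0,0,0.062],[0,0,-0.115,0,0,0,0.07],[0,0,-0.13,0,0,0,0.08],[0,0,-0.13,0,0,0,0.08]]]'
python3 - <<'E'
from h import *
f=np.load("w7.npz");o={k:f[k] for k in("tcp_pos","eef_rot")}
P=ray("wrist",(290,56),.018,o);print(P);goal((.4545,-.2055),np.radians(5.4),.32)
E
```

```text
clock: 18.83
tcp_pos: [0.5107, -0.4223, 0.374]
eef_rot: [0.673, 0.74, -0.0, 0.006]
force: [0.4, -0.4, 0.5]
width: 0.0778
grip_force: 0.0
[[ 0.45468054 -0.20856915  0.018     ]]
shift [ 0.2216 -0.0359  0.0518] rz -0.0 tcp [ 0.5107 -0.4223  0.374 ] q6 -0.92 t 18.83
```

```bash
python3 -m crank '[[[0.035,-0.006,0,0,0,0,0.08],[0.07,-0.011,0,0,0,0,0.08],[0.105,-0.017,0,0,0,0,0.08],[0.14,-0.023,0,0,0,0,0.08],[0.175,-0.029,0.01,0,0,0,0.08],[0.205,-0.034,0.03,0,0,0,0.08],[0.219,-0.036,0.048,0,0,0,0.08],[0.219,-0.036,0.048,0,0,0,0.08],[0.219,-0.036,0.048,0,0,0,0.08],[0.219,-0.036,0.048,0,0,0,0.08]]]'
python3 - <<'E'
from look import *
p,d,o=look("w9");goal((.4545,-.207),np.radians(5.4),.202)
cv2.imwrite("pics/c9.png",cv2.resize(p[120:280,210:430],None,fx=3.5,fy=3.5,interpolation=cv2.INTER_CUBIC)[:,:,::-1])
E
```

```text
clock: 19.67
tcp_pos: [0.4536, -0.2075, 0.3199]
eef_rot: [0.673, 0.739, -0.0, 0.0]
force: [0.8, -0.5, 0.1]
width: 0.0798
grip_force: 0.0
shift [0.0011 0.0005 0.1185] rz -0.001 tcp [ 0.4539 -0.208   0.3205] q6 -0.7 t 19.72
```

View pics/c9.png

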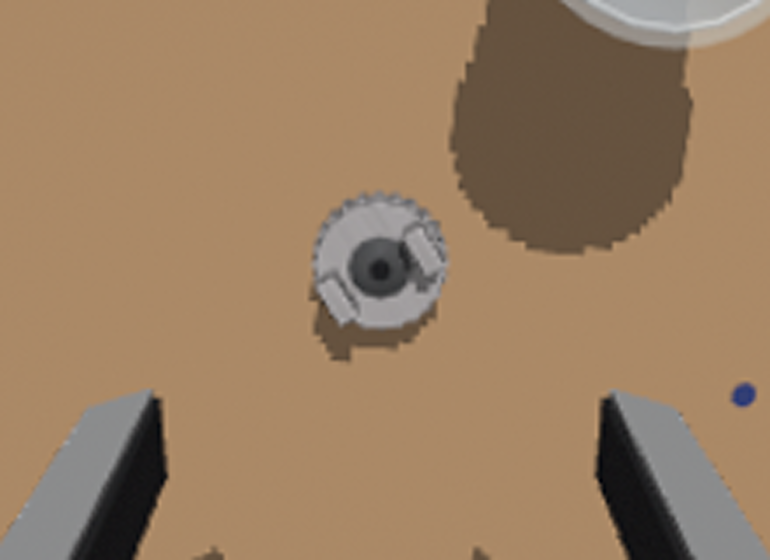

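```bash
python3 - <<'E'
from h import *
f=np.load("w9.npz");o={k:f[k] for k in("tcp_pos","eef_rot")}
P=ray("wrist",(318.3,195.2),.014,o)[0];print(P);goal(P[:2],np.radians(5.4),.2035)
print(ray("wrist",[(299.5,195),(337.5,195)],.014,o))
E
```

```text
[ 0.45290361 -0.20529962  0.014     ]
shift [ 0.003 -0.001  0.117] rz -0.001 tcp [ 0.4539 -0.208   0.3205] q6 -0.7 t 19.72
[[ 0.43487843 -0.20675966  0.014     ]
 [ 0.47127668 -0.2033947   0.014     ]]
```

```bash
python3 -m crank '[[[0.002,-0.001,0.03,0,0,0,0.08],[0.002,-0.001,0.065,0,0,0,0.07],[0.002,-0.001,0.095,0,0,0,0.06],[0.002,-0.001,0.11,0,0,0,0.055],[0.002,-0.001,0.115,0,0,0,0.055],[0.002,-0.001,0.115,0,0,0,0.055],[0.002,-0.001,0.115,0,0,0,0.055],[0.002,-0.001,0.115,0,0,0,0.055]]]' 20
```

```text
clock: 20.38
tcp_pos: [0.4532, -0.2059, 0.2065]
eef_rot: [0.673, 0.739, 0.0, 0.002]
force: [-0.2, -0.6, -0.2]
width: 0.0549
grip_force: 0.0
```

```bash
python3 -m crank '[[[0,0,0.001,0,0,0,0.055],[0,0,0.0015,0,0,0,0.045],[0,0,0.0015,0,0,0,0.03],[0,0,0.0015,0,0,0,0.03],[0,0,0.0015,0,0,0,0.03],[0,0,0.0015,0,0,0,0.03],[0,0,0.0015,0,0,0,0.03]]]' 20
```

```text
clock: 20.97
tcp_pos: [0.4522, -0.2047, 0.2036]
eef_rot: [0.673, 0.74, 0.0, 0.0]
force: [-0.5, 1.5, 2.9]
width: 0.0353
grip_force: 20.0
```

```bash
python3 -m crank '[[[0,0,-0.01,0,0,0,0.03],[0,0,-0.035,0,0,0,0.03],[0,0,-0.07,0,0,0,0.03],[0,0,-0.105,0,0,0,0.03],[0.005,0.001,-0.13,0,0,0,0.03],[0.03,0.005,-0.14,0,0,0,0.03],[0.065,0.011,-0.14,0,0,0,0.03],[0.103,0.017,-0.14,0,0,0,0.03],[0.141,0.023,-0.14,0,0,0,0.03],[0.18,0.03,-0.14,0,0,0,0.03]]]'
python3 -m crank '[[[0.038,0.006,0,0,0,0,0.03],[0.076,0.012,0,0,0,0,0.03],[0.114,0.019,0,0,0,0,0.03],[0.152,0.025,0,0,0,0,0.03],[0.19,0.031,0,0,0,0,0.03],[0.228,0.037,0,0,0,0,0.03],[0.266,0.044,0,0,0,0.05,0.03],[0.3,0.05,0,0,0,0.1,0.03],[0.33,0.054,0,0,0,0.17,0.03],[0.35,0.058,0,0,0,0.243,0.03]]]'
python3 -m crank '[[[0,0,0,0,0,0,0.03],[0,0,0,0,0,0,0.03],[0,0,0,0,0,0,0.03]]]'
python3 - <<'E'
from look import *
p,d,o=look("w10");goal((.493,.386),np.radians(-8.5))
E
```

```text
clock: 21.8
tcp_pos: [0.4644, -0.0212, 0.3437]
eef_rot: [0.674, 0.739, 0.0, 0.0]
force: [0.8, 0.9, -1.2]
width: 0.0353
grip_force: 20.0
clock: 22.63
tcp_pos: [0.4891, 0.334, 0.3434]
eef_rot: [0.758, 0.652, 0.0, -0.0]
force: [0.3, -0.3, -0.6]
width: 0.0353
grip_force: 20.0
clock: 22.88
tcp_pos: [0.4896, 0.3306, 0.3429]
eef_rot: [0.757, 0.653, -0.001, 0.0]
force: [-0.5, -0.2, 0.4]
width: 0.0356
grip_force: 20.0
shift [ 0.0557 -0.005  -0.0001] rz -0.001 tcp [0.4897 0.3302 0.343 ] q6 0.6 t 22.93
```

View pics/w10.png

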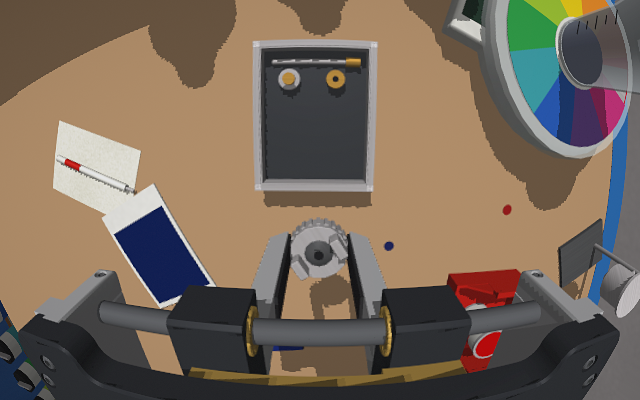

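```bash
python3 - <<'E'
from h import *
f=np.load("w10.npz");o={k:f[k] for k in("tcp_pos","eef_rot")}
P=ray("wrist",[(253,42),(377,42),(373,190.5),(256,190)],.028,o)[:,:2];print(P.round(4),P.mean(0))
e=(P[1]-P[0])+(P[2]-P[3]);t=np.arctan2(e[1],e[0]);print("yaw",np.degrees(t),[np.linalg.norm(P[i]-P[i-1]).round(4) for i in range(4)])
# from near (-y) edge
n=np.array([-np.sin(t),np.cos(t)]);near=(P[2]+P[3])/2
tg=near+n*.046;print("target",tg,"from centre",P.mean(0)-.024*n);goal(tg,t)
E
```

```text
[[0.4499 0.4892]
 [0.566  0.4713]
 [0.5433 0.3269]
 [0.4278 0.3449]] [0.49676356 0.40806927]
yaw -8.794643114084513 [np.float64(0.146), np.float64(0.1174), np.float64(0.1461), np.float64(0.1168)]
target [0.49260873 0.3813628 ] from centre [0.49309412 0.38435145]
shift [ 0.051  -0.0047 -0.0001] rz 0.004 tcp [0.4897 0.3302 0.343 ] q6 0.6 t 22.93
```

```bash
python3 -m crank '[[[0.015,-0.001,0,0,0,0.004,0.03],[0.035,-0.003,0,0,0,0.004,0.03],[0.05,-0.005,0,0,0,0.004,0.03],[0.0525,-0.005,0.01,0,0,0.004,0.03],[0.0525,-0.005,0.03,0,0,0.004,0.03],[0.0525,-0.005,0.055,0,0,0.004,0.03],[0.0525,-0.005,0.08,0,0,0.004,0.03],[0.0525,-0.005,0.1,0,0,0.004,0.03],[0.0525,-0.005,0.115,0,0,0.004,0.03],[0.0525,-0.005,0.12,0,0,0.004,0.03]]]'
python3 -m crank '[[[0,0,0.003,0,0,0,0.03],[0,0,0.006,0,0,0,0.03],[0,0,0.006,0,0,0,0.03],[0,0,0.006,0,0,0,0.03],[0,0,0.006,0,0,0,0.03]]]'
```

```text
clock: 23.77
tcp_pos: [0.4914, 0.3813, 0.2191]
eef_rot: [0.759, 0.651, -0.004, -0.0]
force: [0.0, -0.1, -1.6]
width: 0.0353
grip_force: 20.0
clock: 24.18
tcp_pos: [0.4932, 0.3841, 0.2184]
eef_rot: [0.759, 0.651, 0.001, 0.0]
force: [-0.1, -1.2, 0.2]
width: 0.0351
grip_force: 20.0
```

```bash
python3 -m crank '[[[0,0,0.001,0,0,0,0.03],[0,0,0.002,0,0,0,0.03],[0,0,0.003,0,0,0,0.03],[0,0,0.003,0,0,0,0.03],[0,0,0.003,0,0,0,0.03]]]'
```

```text
clock: 24.6
tcp_pos: [0.4926, 0.3839, 0.214]
eef_rot: [0.759, 0.651, -0.0, -0.0]
force: [-0.5, -0.3, -0.8]
width: 0.0353
grip_force: 20.0
```

```bash
python3 -m crank '[[[0,0,0.0005,0,0,0,0.03],[0,0,0.001,0,0,0,0.03],[0,0,0.001,0,0,0,0.03],[0,0,0.001,0,0,0,0.03]]]'
```

```text
clock: 24.93
tcp_pos: [0.4928, 0.384, 0.2136]
eef_rot: [0.759, 0.651, 0.0, 0.0]
force: [-2.3, -1.5, 3.5]
width: 0.0352
grip_force: 20.0
```

Contact; release and back off.

```bash
python3 -m crank '[[[0,0,0,0,0,0,0.045],[0,0,0,0,0,0,0.055],[0,0,0,0,0,0,0.055],[0,0,0,0,0,0,0.055],[0,0,-0.015,0,0,0,0.055],[0,0,-0.045,0,0,0,0.055],[0,0,-0.08,0,0,0,0.055],[0,0,-0.12,0,0,0,0.055],[0,0,-0.16,0,0,0,0.055],[0,0,-0.16,0,0,0,0.055]]]'
python3 -m crank '[[[-0.04,0,0,0,0,0,0.055],[-0.08,0,0,0,0,0,0.055],[-0.1,0,0,0,0,0,0.055],[-0.1,0,0,0,0,0,0.055],[-0.1,0,0,0,0,0,0.055],[-0.1,0,0,0,0,0,0.055],[-0.1,0,0,0,0,0,0.055]]]'
python3 - <<'E'
from look import *
p,d,o=look("w11");a,_=r.grab_frame("top");b,_=r.grab_frame("side")
q=np.zeros((600,800,3),np.uint8)
q[:300,:400]=cv2.resize(p[0:240],(400,300));q[:300,400:]=cv2.resize(b[100:340,200:520],(400,300));q[300:,:]=cv2.resize(a[110:260,120:520],(800,300))
cv2.imwrite("pics/fin.png",q[:,:,::-1])
E
```

```text
clock: 25.77
tcp_pos: [0.495, 0.3853, 0.3837]
eef_rot: [0.759, 0.651, 0.009, 0.002]
force: [0.8, 0.7, 1.3]
width: 0.0551
grip_force: 0.0
clock: 26.35
tcp_pos: [0.4777, 0.286, 0.3731]
eef_rot: [0.759, 0.651, 0.0, -0.0]
force: [-0.6, 0.4, -0.2]
width: 0.055
grip_force: 0.0
```

View pics/fin.png

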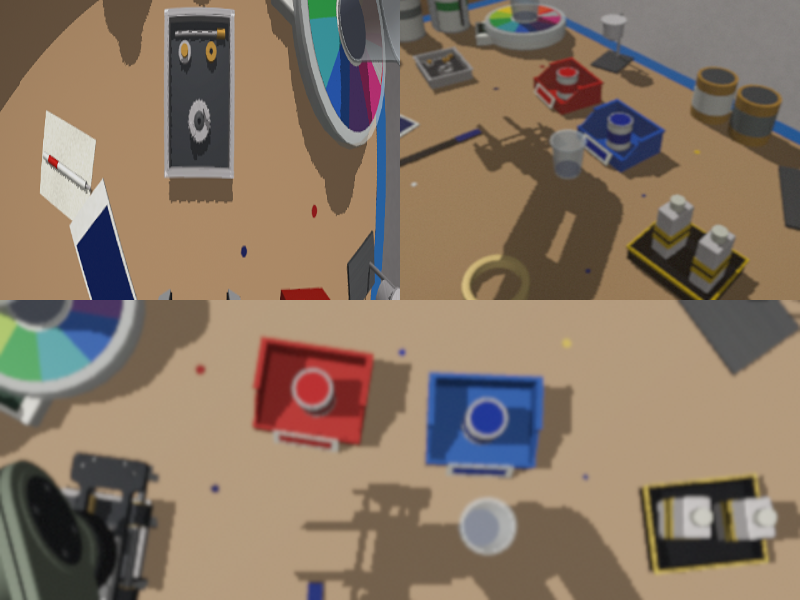

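```bash
python3 -c "
from cell import r
print(r.sign_off())"
```

```text
the job is handed in; nothing more can be done
None
```

The job is handed in at about 26 s. The last pictures show both tins and the hardener can standing in their bins, the air cap horns up on the free foam, and the mixing cup and stock can apparently where they were.

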